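Hold the recessed reset of a rail-mounted controller with a screwdriver

TASK

Start the reset of the controller on the rail: slide the small cover on its top by the orange rib until it is fully open, then take the blue-handled precision screwdriver from the tool rack and reach its tip through the uncovered round hole to press the recessed red button all the way down, firmly but without forcing it, since the little switch breaks under hard pushing. The program finishes while the gripper still holds the screwdriver and keeps the button down, with the cover fully open; leave the red screwdriver in the rack and the loupe and side cutters where they are.

Things in the scene. Friction and masses are not known exactly. Their poses are not given: they have to be found in the camera images.
- controller: light-grey controller with green terminal plugs, fixed on a rail on a 124 (x) x 176 (y) mm plate. Origin on the bench under its centre, z up, y along the rail. Raised middle 46 (x) x 108 (y) mm, its rim 71 mm above the bench; within it a track 30 (x) x 84 (y) mm, sunk 3 mm, where the cover slides along y. Plugs to both sides 55 mm high. Only the cover's rib is higher than the rim.
- cover (a joint): sliding cover: 0 = closed over the hole, 0.040 m = fully open at its stop; moves towards the controller's +y, stays where it is left, friction about 1.5 N. Starts within 8 mm of closed and then covers the hole. A grey plate 29 (x) x 42 (y) mm, its top level with the rim.
- cover_rib (a point): centre of the orange rib in the middle of the cover, 75 mm above the bench: 18 mm along x, 8 mm thick along y, standing 9 mm above the cover and the rim (from 71 to 80 mm); it can be pinched along y or pushed from the -y side. Moves with the cover.
- reset_hole (a point): centre of the mouth of the round vertical hole, 11 mm across, in the floor of the track, 68 mm above the bench, 20 mm from the controller's origin towards its -y. It does not move.
- button_top (a point): centre of the top of the red round button (8 mm across) inside the hole, 12 mm below its mouth when not pressed.
- reset_button (a joint): the red button: 0 = up, 0.005 m = all the way down; sprung: 1.5 N to start, 4 N all the way down, then a hard stop.
- blue_driver_mid (a point): middle of the handle of the blue precision screwdriver (up to 60 g), upright in an end hole of the rack. Handle 50 mm long, 8.5 mm across along the point's x, 10 mm along its y; z runs from tip to handle. Its middle starts 97 mm above the bench, its top 122 mm, the handle's foot resting on the upper shelf. Below it hangs a straight steel shaft 3 mm across, 47 mm long.
- blue_driver_tip (a point): the tip of that screwdriver's shaft, 72 mm from the middle of the handle, on the same axis.
- red_driver_mid (a point): middle of the handle of the red screwdriver (62 mm long, 13 mm across), upright in the other end hole, top 134 mm above the bench. To be left alone.
- rack: tool rack, fixed: two grey shelves between black ends, 60 mm along its x, 178 mm along its y, 74 mm high; upper shelf's top at 72 mm. Vertical 6 mm holes through both shelves at y = -55, 0 (empty) and +55 mm; either screwdriver may stand at either end. A screwdriver comes free when lifted straight up by 50 mm. Origin on the bench under the centre.
- loupe_mid (a point): centre of a loose black eye loupe, 34 mm wide and 31 mm high. To be left alone.
- side_cutters_mid (a point): centre of loose red-handled side cutters, 60 x 121 mm, 11 mm high. To be left alone.

How it is judged:
On the way, in this order (a step that is already met when the one before it is completed fails the run):
1. the cover is slid fully open (value of joint cover above 0.036 m), for 0.2 s.
2. the gripped blue screwdriver, through the hole, holds the button down (value of joint reset_button above 0.004 m and horizontal distance between blue_driver_tip and reset_hole below 0.006 m and z of blue_driver_tip in the frame of controller below 0.056 m and contact force between blue_driver and controller above 1 N and contact force between the fingers and blue_driver above 1 N and contact force between the arm and controller below 0.5 N and value of joint cover above 0.036 m), for 0.2 s.
At the end, for the whole second after the job is handed in: At the end the gripped blue screwdriver, tip in the hole (within 6 mm of its axis, 12 mm or more below its mouth) and pushing with over 1 N, holds the button at least 4 of its 5 mm down; only the screwdriver touches the controller, and the cover is open at least 36 of 40 mm (all of step 2); the arm keeps its last pose, push and grip.
It fails at once if the blue screwdriver pushed on the controller with more than 25 N (contact force between blue_driver and controller above 25 N).
It fails at once if the red screwdriver was taken or lifted (distance of red_driver_mid from where it was at the start of the episode above 0.02 m).
It fails at once if the loupe was disturbed (distance of loupe_mid from where it was at the start of the episode above 0.02 m).
It fails at once if the side cutters were disturbed (distance of side_cutters_mid from where it was at the start of the episode above 0.02 m).
It also fails if it takes over 51 s, if anything falls off the work surface, if the arm or the gripper's body presses on something with over 40 N, if the wrist force passes 120 N, or if a joint passes its speed limit or range.

ROBOT

A 7-joint arm with a two-finger parallel gripper is mounted at the origin on the work surface; the furniture and walls round the work are solid. World frame = base frame: x ahead of the robot, y to its left, z up, the work surface at z = 0. Lengths are in m, angles in rad, forces in N, time in s.
With the tool pointing down it reaches from about 0.425 to 0.925 m from the base axis. Payload 6.8 kg.
Tool frame: the origin (TCP) lies at the very end of the fingers, on their centre line; the grasp point (between the pads) lies 19 mm behind it; z points along the fingers, y is the line along which they close (so a half turn about z gives the same grasp; the last joint's range is limited). The gripper opens to 85 mm and grips with 20 to 120 N. Pads are 22 mm wide; open, the fingers measure 114 mm over their backs; the gripper's body (76 mm by 85 mm) begins 54 mm behind the grasp point. The pads swing forward as they close: fully open they stand 13 mm farther back than shut.
Start: joints at [0.605, 0.477, 0.022, 1.555, -0.011, 1.109, -0.083], TCP at [0.511, -0.442, 0.231] pointing down, gripper open.
Joint ranges: [-2.96, 2.96], [-0.34, 2.1], [-1.41, 1.46], [0.24, 2.44], [-1.37, 4.51], [0.17, 1.92], [-2.96, 2.96]. Speed limits (rad/s): [2.39, 2.39, 3.14, 3.14, 3.14, 3.14, 3.14].

INTERFACE

Orientations are given as a rotation vector (axis times angle).
In Python, from bench import get_obs, viewer, r gives the robot as it stands. The module is installed in compiled form; this text tells all that it offers.
- The arm moves only by the tool play_rows, never from a script. Its argument "commands" is a list that holds one entry, the list of rows, each a list of 5 numbers: the gripper's target within -1 to 1 (shut at 1, half-way at 0, fully open at -1), then the shift along the tool's x, y, z scaled (see below), then the turn about the tool's z scaled (see below). A call has 1 to 12 rows; each row is the pose to reach, as a shift and turn from the pose commanded when the call began, along the tool's axes at that moment; what a row does not reach only later rows make up. The controller multiplies each number of a shift by 0.2 m and each number of a turn by pi/2 rad. A row lasts 1/12 s, in which the tool goes at most 41.7 mm and 7.16 degrees, less where a joint would pass 70% of its speed; a pose out of reach is approached as far as the arm can. A call with a number of a shift or a turn outside -1 to 1 is refused whole. A call with a gripper value outside its range is refused whole. The fingers move at their own pace and stop on an object; "grip_force" is the grip in N (left out, the last holds). Time passes only in rows, so rows that repeat a pose let the fingers close. It gives the time, the measured TCP pose, the force, the opening and the grip force at its end, in the units of the state.
- get_obs(): the state, without advancing time (a new reading comes with each control period).
- viewer.grab_frame(name): name is "scene" or "top" or "wrist"; returns a dict with "pixels" (480x640x3 uint8, red, green, blue), "fovy" (degrees; the focal length in pixels is half the picture's height over the tangent of half this angle, whatever the lens; pixels are square), "cx", "cy" (the principal point, pixels), "world_to_cam" (4x4, takes a point from world to camera coordinates); the wrist camera has in their place "hand_eye" (4x4, takes a point from camera to tool coordinates, whose origin is the TCP and whose axes are the flange's). Camera axes: x right, y up, looking along -z (the intrinsics and any distortion apply to the point x, -y, -z); pixel columns grow to the right and rows downward; lengths in m; the calibration is good to about 2 mm. A picture is of the moment at which its call begins: read the wrist's pose just before it. There is no depth.
- r.hand_in(): hands the job in; it is judged then, once.
Trained networks look in a picture, given as the dict that the camera call returned (one of the last four; its "shot" number tells which), for a name from the list of things; names that differ only in an ending like _2 or _b are one class to them, and where a whole thing is asked for, a point or a joint stands for the part that bears it (a point fixed in the world has none). Each returns a list of dicts, best first, with "score" (0 to 1); they miss things now and then, are a little off and sometimes report something else, mostly with a low value. They report only what shows in the picture. A call takes as long as a camera call.
- viewer.trace(picture, thing): "pixels" (480x640 bool, what is visible of it) and "rect" ([left, top, right, bottom] in pixels, round what is visible of it).
The state is a dict: "clock": time; "joints": joint angles; "qvel": joint speeds; "tau": joint torques, N m; "tcp_pos": TCP position; "orientation": TCP orientation; "contact_force": force on the tool from outside, world axes, zero at the start; "moment": the same for the moment, N m; "grip_width": finger opening in m; "gripper_force": force on a finger pad.
Only numpy, scipy, OpenCV 4.12 (cv2) and the standard library are available. Lean on these libraries where they do the work, as an engineer would, in place of code of your own. Each camera call takes 0.05 s, during which the arm holds its last target. There are 200 camera calls.

## Working session

There is one attempt and no reset: what is moved stays moved. The work goes in short steps, Python scripts to look and compute and a tool call to move; the robot and the scene stay as the last step left them, time stands still between calls to the robot, and variables do not carry over. Pictures are saved under pics/ and viewed, at most 13 in all, crops included, and the job is handed in when it is done.

Besides the shell and the picture viewer there is one more tool, called as name(argument=value, ...), one argument or row to a line, values as JSON. play_rows: Moves the arm, as the interface text tells. Shifts and turns lie within -1 to 1; 1 stands for 0.2 m of shift or pi/2 rad of turn. Its arguments: {"type":"object","properties":{"commands":{"type":"array","items":{"type":"array","items":{"type":"array","items":{"type":"number","minimum":-1,"maximum":1}}}},"grip_force":{"type":"number"}},"required":["commands"]}

```bash
mkdir -p pics; cat > h.py <<'E'
import numpy as np, cv2
from scipy.spatial.transform import Rotation as R
from bench import get_obs, viewer, r
def ray(f,u,v,o=None):
    k=240/np.tan(np.radians(f["fovy"])/2)
    d=np.array([(u-f["cx"])/k,-(v-f["cy"])/k,-1.])
    if "world_to_cam" in f: M=np.linalg.inv(f["world_to_cam"])
    else:
        T=np.eye(4);T[:3,:3]=R.from_rotvec(o["orientation"]).as_matrix();T[:3,3]=o["tcp_pos"];M=T@f["hand_eye"]
    return M[:3,3],M[:3,:3]@d
def atz(f,u,v,z,o=None):
    c,d=ray(f,u,v,o);return c+d*(z-c[2])/d[2]
def save(f,n,crop=None,s=1):
    p=f["pixels"][:,:,::-1]
    if crop: p=p[crop[1]:crop[3],crop[0]:crop[2]]
    cv2.imwrite("pics/"+n,cv2.resize(p,None,fx=s,fy=s,interpolation=cv2.INTER_CUBIC))
def cen(f,name):
    L=viewer.trace(f,name)
    return [(round(float(a["score"]),2),[round(float(x)) for x in a["rect"]],np.argwhere(a["pixels"]).mean(0)[::-1].round(1)) for a in L[:2]]
E
python3 - <<'E'
from h import *
o=get_obs();print(o)
for n in("top","scene"):
    f=viewer.grab_frame(n);save(f,n+"0.png");print(n,{k:v for k,v in f.items() if k!="pixels"})
    for t in("controller","cover_rib","blue_driver_mid","red_driver_mid","rack","loupe_mid","side_cutters_mid"):
        z={"controller":.06,"cover_rib":.08,"blue_driver_mid":.097,"red_driver_mid":.1,"rack":.072,"loupe_mid":.03,"side_cutters_mid":.01}[t]
        for s,b,c in cen(f,t): print(t,s,b,c,atz(f,*c,z).round(3))
E
```

```text
{'clock': 0.0, 'joints': array([ 0.60492747,  0.47780511,  0.02232967,  1.55642738, -0.01147563,
        1.10928719, -0.08312195]), 'qvel': array([-0.00057765,  0.00026782, -0.00073172, -0.00091136,  0.00052862,
        0.00085356,  0.00078161]), 'tau': array([-6.51550272e-05, -5.96457696e+01,  1.60779543e+00, -2.81197125e+01,
        1.23863740e-02,  9.37469944e-03, -1.99066585e-05]), 'tcp_pos': array([ 0.51011495, -0.44116965,  0.23033232]), 'orientation': array([-2.85562064e+00, -1.30582798e+00,  1.38562914e-03]), 'contact_force': array([ 0.71776908,  0.79816136, -0.42550774]), 'moment': array([ 0.00358586, -0.00969369, -0.0526305 ]), 'gripper_force': 0.0, 'grip_width': 0.08556061997016928}
top {'fovy': 51.299128098370254, 'cx': 324.8411222757134, 'cy': 239.1113475360709, 'world_to_cam': array([[ 0.01012885, -0.99973497, -0.02067337, -0.06206964],
       [ 0.99676129,  0.00844498,  0.07997257, -0.49023547],
       [-0.07977679, -0.02141645,  0.99658266, -0.99276038],
       [ 0.        ,  0.        ,  0.        ,  1.        ]]), 'shot': 1}
controller 0.73 [207, 180, 308, 269] [256
[... 794 characters left out ...]
60254,  0.42340795, -0.68442422],
       [ 0.        ,  0.        ,  0.        ,  1.        ]]), 'shot': 2}
controller 0.64 [242, 210, 337, 265] [289.  237.3] [0.485 0.013 0.06 ]
cover_rib 0.45 [284, 214, 302, 225] [294.  218.7] [0.521 0.049 0.08 ]
blue_driver_mid 0.6 [364, 248, 370, 279] [364.7 263.4] [ 0.48  -0.214  0.097]
red_driver_mid 0.88 [398, 273, 410, 316] [403.2 294.3] [ 0.456 -0.321  0.1  ]
red_driver_mid 0.35 [189, 251, 244, 272] [214.6 261.9] [ 0.285 -0.069  0.1  ]
rack 0.78 [336, 269, 426, 374] [386.5 318.3] [ 0.425 -0.321  0.072]
loupe_mid 0.59 [254, 275, 274, 297] [263.2 284.2] [ 0.371 -0.072  0.03 ]
side_cutters_mid 0.64 [188, 249, 240, 272] [213.7 262.1] [0.354 0.096 0.01 ]
```

View both.

View pics/top0.png

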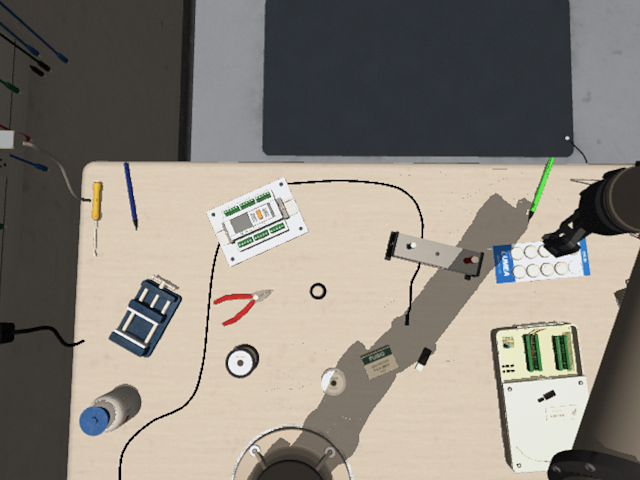

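View pics/scene0.png

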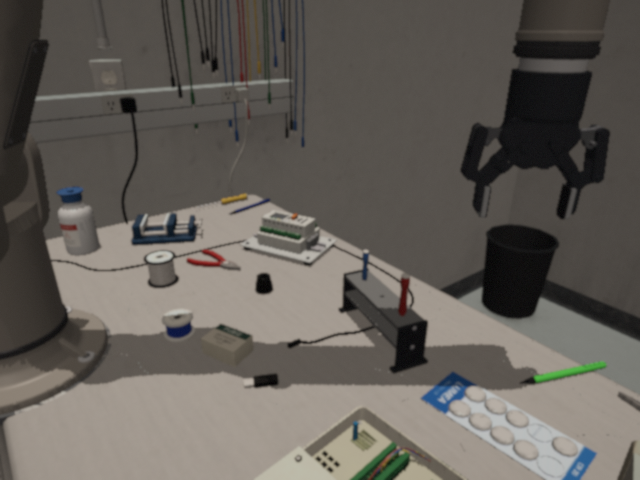

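```bash
cat >> h.py <<'E'
def go(p,ydir=None):
    """scaled shift and turn to TCP p with tool y along +-ydir"""
    o=get_obs();M=R.from_rotvec(o["orientation"]).as_matrix()
    s=M.T@(np.array(p)-o["tcp_pos"])/.2
    t=0
    if ydir is not None:
        a=np.arctan2(*(M.T@np.array([*ydir,0]))[[1,0]])-np.pi/2
        t=((a+np.pi/2)%np.pi-np.pi/2)/(np.pi/2)
    return s.round(4),round(t,4)
E
python3 - <<'E'
from h import *
f=viewer.grab_frame("wrist");print(f["hand_eye"].round(3),f["fovy"],f["cx"],f["cy"])
print(R.from_rotvec(get_obs()["orientation"]).as_matrix().round(3))
print(go([.45,-.26,.33],[.375,-.927]),go([.52,.07,.25],[.375,-.927]))
E
```

```text
[[ 0.     0.951  0.31   0.078]
 [ 1.    -0.     0.001 -0.001]
 [ 0.001  0.31  -0.951 -0.143]
 [ 0.     0.     0.     1.   ]] 62.03054289370011 318.25220728618865 238.0513444176311
[[ 0.654  0.756  0.   ]
 [ 0.756 -0.654 -0.   ]
 [ 0.     0.    -1.   ]]
(array([ 0.4885, -0.8229, -0.4933]), np.float64(0.3013)) (array([ 1.9654, -1.6375, -0.0934]), np.float64(0.3013))
```

play_rows(
  commands=[
    [[-1,0.1,-0.17,-0.07,0.08],[-1,0.2,-0.34,-0.14,0.16],[-1,0.3,-0.5,-0.21,0.23],[-1,0.4,-0.66,-0.28,0.3],[-1,0.49,-0.82,-0.35,0.3],[-1,0.49,-0.82,-0.35,0.3],[-1,0.49,-0.82,-0.35,0.3]],
  ],
)

```text
clock: 1.43
tcp_pos: [0.4511, -0.2584, 0.3028]
orientation: [3.081, 0.609, 0.004]
contact_force: [0.4, -1.0, -0.2]
grip_width: 0.0856
gripper_force: 0.0
```

```bash
python3 - <<'E'
from h import *
o=get_obs();print(o["tcp_pos"].round(4))
f=viewer.grab_frame("wrist");save(f,"w1.png")
for t,z in(("blue_driver_mid",.097),("red_driver_mid",.1),("rack",.072)):
    for s,b,c in cen(f,t): print(t,s,b,c,atz(f,*c,z,o).round(3))
print(go([.52,.07,.25],[.375,-.927]))
E
```

```text
[ 0.4511 -0.2584  0.3028]
blue_driver_mid 0.76 [277, 154, 297, 171] [289.  162.3] [ 0.472 -0.223  0.097]
blue_driver_mid 0.15 [1, 0, 123, 46] [58.2 22.7] [ 0.504 -0.017  0.097]
red_driver_mid 0.86 [381, 221, 407, 251] [391.8 237.5] [ 0.445 -0.334  0.1  ]
rack 0.57 [249, 108, 425, 260] [334.6 185.4] [ 0.465 -0.27   0.072]
(array([ 0.9444, -1.4045,  0.2534]), np.float64(0.0003))
```

View pics/w1.png

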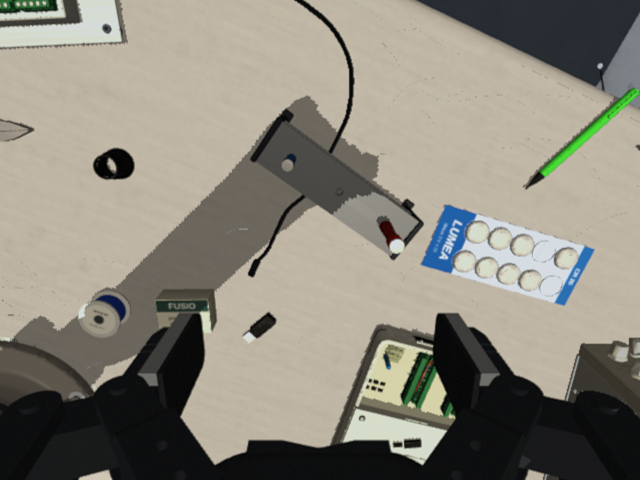

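play_rows(
  commands=[
    [[-1,0.12,-0.17,0.05,0],[-1,0.23,-0.34,0.1,0],[-1,0.34,-0.51,0.15,0],[-1,0.45,-0.68,0.2,0],[-1,0.57,-0.85,0.25,0],[-1,0.67,-1.0,0.3,0]],
  ],
)

```text
clock: 2.13
tcp_pos: [0.5, -0.0233, 0.2404]
orientation: [-3.083, -0.601, 0.001]
contact_force: [1.4, -0.3, 0.3]
grip_width: 0.0854
gripper_force: 0.0
```

play_rows(
  commands=[
    [[-1,0.09,-0.13,0.03,0],[-1,0.18,-0.27,0.07,0],[-1,0.27,-0.4,0.11,0],[-1,0.27,-0.4,0.11,0],[-1,0.27,-0.4,0.11,0],[-1,0.27,-0.4,0.11,0]],
  ],
)

```text
clock: 2.63
tcp_pos: [0.5194, 0.0687, 0.2185]
orientation: [3.083, 0.601, -0.002]
contact_force: [0.1, -1.3, -0.1]
grip_width: 0.0851
gripper_force: 0.0
```

```bash
python3 - <<'E'
from h import *
o=get_obs();print(o["tcp_pos"].round(4))
f=viewer.grab_frame("wrist");save(f,"w2.png")
np.savez("w2.npz",**{k:v for k,v in f.items()},pos=o["tcp_pos"],ori=o["orientation"])
for t,z in(("cover_rib",.08),("cover",.071),("controller",.06)):
    for s,b,c in cen(f,t): print(t,s,b,c,atz(f,*c,z,o).round(4))
E
```

```text
[0.5194 0.0687 0.2185]
cover_rib 0.58 [302, 179, 362, 222] [330.1 200.9] [0.5351 0.0657 0.08  ]
cover 0.8 [303, 180, 360, 223] [330.1 201. ] [0.5332 0.0647 0.071 ]
controller 0.92 [206, 110, 412, 260] [311.2 182.6] [0.5388 0.0822 0.06  ]
controller 0.43 [303, 178, 358, 224] [330.5 200.9] [0.5312 0.0632 0.06  ]
```

View pics/w2.png

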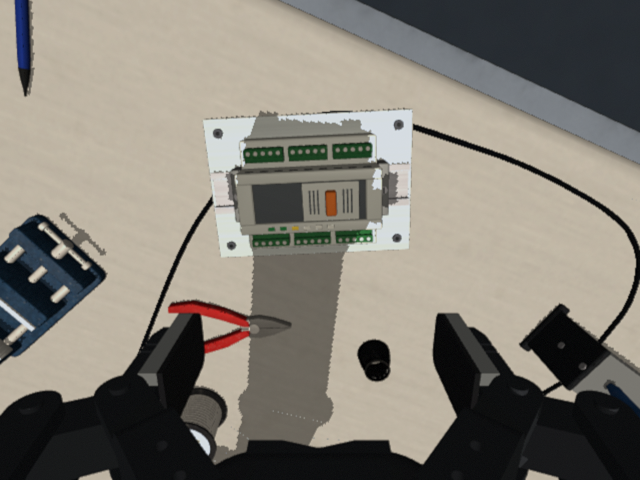

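```bash
python3 - <<'E'
from h import *
f=dict(np.load("w2.npz"));o={"tcp_pos":f["pos"],"orientation":f["ori"]}
P=[atz(f,u,v,.004,o) for u,v in((205,119),(412,109),(409,247),(219,257))]
print(np.round(P,4));y=(P[0]-P[1]+P[3]-P[2])[:2];print(np.linalg.norm(y)/2,np.linalg.norm(P[0]-P[3]));y/=np.linalg.norm(y)
print("y",y,"centre",np.mean(P,0).round(4))
h=cv2.cvtColor(f["pixels"],cv2.COLOR_RGB2HSV)
m=cv2.inRange(h,(5,150,120),(20,255,255));m[:170]=0;m[230:]=0;m[:,:300]=0;m[:,370:]=0
c=np.argwhere(m)[:,::-1];print(len(c),c.min(0),c.max(0),c.mean(0))
p=atz(f,*c.mean(0),.078,o);print("rib",p)
# cover extremes along y at z .071
q=[atz(f,u,v,.071,o) for u,v in((302,203),(367,199))]
print("rel",[(a-np.mean(P,0))[:2]@y for a in (p,*q)])
save(f,"w2c.png",(200,100,420,265),3.6)
E
```

```text
[[ 0.5458  0.1843  0.004 ]
 [ 0.62    0.0232  0.004 ]
 [ 0.5068 -0.0295  0.004 ]
 [ 0.4292  0.1347  0.004 ]]
0.17947509649950608 0.1267662853926838
y [-0.42259712  0.90631765] centre [0.5254 0.0782 0.004 ]
219 [326 193] [335 215] [330.68493151 203.65296804]
rib [0.53298404 0.06429294 0.078     ]
rel [np.float64(-0.0157452896871581), np.float64(0.00543933127134396), np.float64(-0.04294909403772482)]
```

View pics/w2c.png

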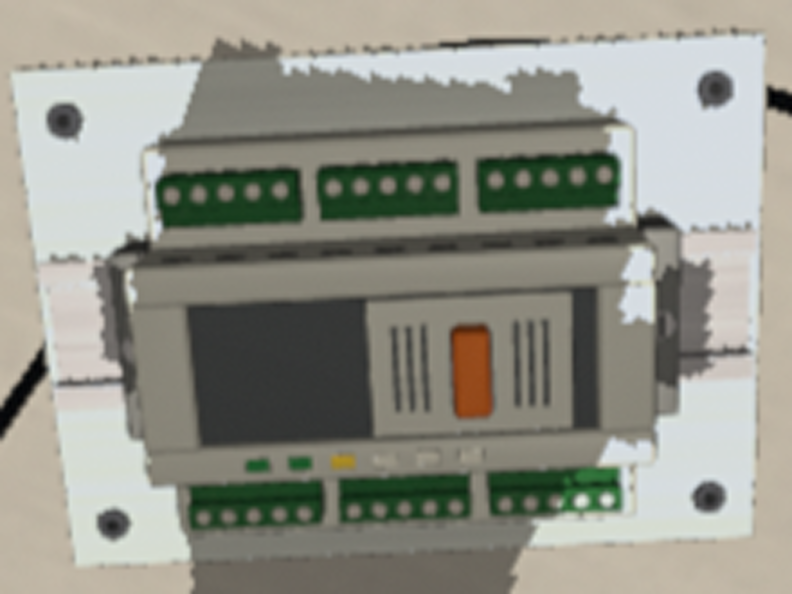

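```bash
python3 - <<'E'
from h import *
f=dict(np.load("w2.npz"));o={"tcp_pos":f["pos"],"orientation":f["ori"]}
a=atz(f,252.2,204.5,.069,o);b=atz(f,366.1,200.5,.069,o);print(a,b,(a+b)/2,np.linalg.norm(a-b),(a-b)/np.linalg.norm(a-b))
print(go([.533,.0643,.10],[-.4226,.9063]),go([.533,.0643,.0755],[-.4226,.9063]))
E
```

```text
[0.50837632 0.11760618 0.069     ] [0.5433159  0.03960614 0.069     ] [0.52584611 0.07860616 0.069     ] 0.0854680196899924 [-0.40880307  0.91262262  0.        ]
(array([0.0552, 0.0444, 0.5971]), np.float64(-0.0334)) (array([0.0552, 0.0444, 0.7196]), np.float64(-0.0334))
```

play_rows(
  commands=[
    [[0,0.05,0.04,0.15,-0.03],[0,0.055,0.045,0.3,-0.03],[0,0.055,0.045,0.45,-0.03],[0,0.055,0.045,0.58,-0.03],[0,0.055,0.045,0.63,-0.03],[0,0.055,0.045,0.68,-0.03],[0,0.055,0.045,0.7,-0.03],[0,0.055,0.045,0.72,-0.03],[0,0.055,0.045,0.72,-0.03]],
  ],
)

```text
clock: 3.58
tcp_pos: [0.5334, 0.0659, 0.0758]
orientation: [3.068, 0.676, 0.002]
contact_force: [-0.4, 0.6, 0.4]
grip_width: 0.0424
gripper_force: 0.0
```

play_rows(
  commands=[
    [[1,0,0,0,0],[1,0,0,0,0],[1,0,0,0,0],[1,0,0,0,0],[1,0,0,0,0],[1,0,0,0,0]],
  ],
  grip_force=20,
)

```text
clock: 4.08
tcp_pos: [0.5335, 0.066, 0.0762]
orientation: [3.068, 0.676, 0.002]
contact_force: [0.1, -0.4, 5.5]
grip_width: 0.007
gripper_force: 21.6
```

play_rows(
  commands=[
    [[1,0,-0.02,-0.004,0],[1,0,-0.05,-0.004,0],[1,0,-0.08,-0.004,0],[1,0,-0.11,-0.004,0],[1,0,-0.14,-0.004,0],[1,0,-0.16,-0.004,0],[1,0,-0.175,-0.004,0],[1,0,-0.18,-0.004,0],[1,0,-0.18,-0.004,0]],
  ],
)

```text
clock: 4.83
tcp_pos: [0.5189, 0.0973, 0.0763]
orientation: [3.067, 0.674, 0.003]
contact_force: [6.5, -3.3, -3.5]
grip_width: 0.0067
gripper_force: 20.7
```

play_rows(
  commands=[
    [[1,0,-0.008,0,0],[1,0,-0.008,0,0],[1,0,-0.008,0,0]],
  ],
)

```text
clock: 5.08
tcp_pos: [0.5189, 0.0974, 0.0763]
orientation: [3.066, 0.672, 0.004]
contact_force: [8.6, -7.2, -4.7]
grip_width: 0.007
gripper_force: 20.6
```

play_rows(
  commands=[
    [[0,0,0.008,0,0],[0,0,0.008,0,0],[0,0,0.008,0,0],[0,0,0.008,-0.15,0],[0,0,0.05,-0.3,0],[0,0,0.15,-0.45,0],[0,0,0.25,-0.6,0],[0,0,0.25,-0.6,0],[0,0,0.25,-0.6,0]],
  ],
)

```text
clock: 5.83
tcp_pos: [0.5388, 0.0542, 0.1976]
orientation: [3.068, 0.673, 0.004]
contact_force: [-0.1, -0.0, 0.3]
grip_width: 0.0428
gripper_force: 0.0
```

```bash
python3 - <<'E'
from h import *
o=get_obs();print(o["tcp_pos"].round(4))
f=viewer.grab_frame("wrist")
np.savez("w3.npz",**{k:v for k,v in f.items()},pos=o["tcp_pos"],ori=o["orientation"])
for t,z in(("cover_rib",.08),("controller",.06),("reset_button",.056)):
    for s,b,c in cen(f,t): print(t,s,b,c,atz(f,*c,z,o).round(4))
b=viewer.trace(f,"controller")[0]["rect"];x0,y0=int(b[0])-5,int(b[1])-5;print(x0,y0)
save(f,"w3c.png",(x0,y0,x0+200,y0+150),4)
E
```

```text
[0.5388 0.0542 0.1976]
cover_rib 0.65 [221, 207, 284, 243] [250.8 224.7] [0.5216 0.0967 0.08  ]
controller 0.72 [172, 133, 393, 273] [285.7 201.1] [0.5418 0.0813 0.06  ]
reset_button 0.75 [219, 208, 283, 244] [251.2 225.6] [0.513  0.0971 0.056 ]
reset_button 0.54 [301, 217, 315, 227] [308.3 220.8] [0.5342 0.0601 0.056 ]
167 128
```

View pics/w3c.png

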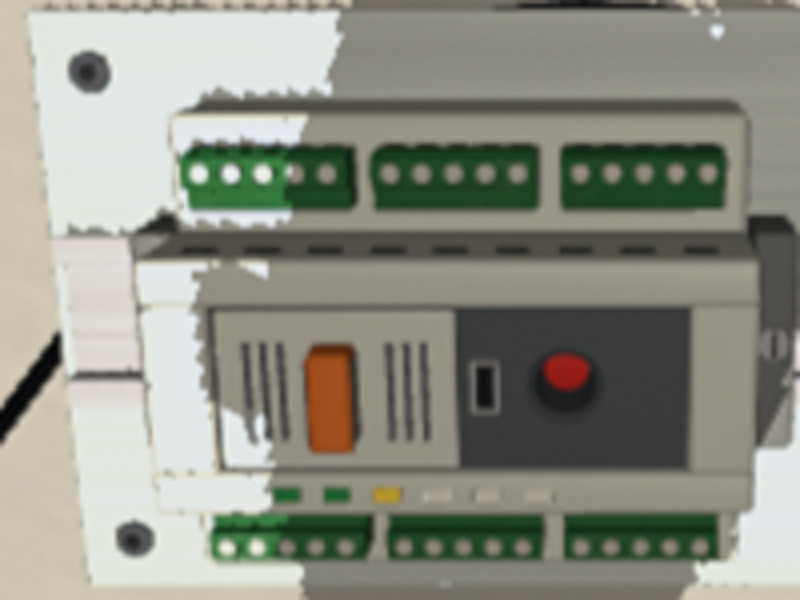

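```bash
python3 - <<'E'
from h import *
f=dict(np.load("w3.npz"));o={"tcp_pos":f["pos"],"orientation":f["ori"]}
print("hole",atz(f,308.75,223,.068,o))
t=(np.array([.448,-.334])-[.472,-.223]);print(t/np.linalg.norm(t),np.linalg.norm(t))
print(go([.44,-.235,.215],t))
E
```

```text
hole [0.53597929 0.06024597 0.068     ]
[-0.21133279 -0.97741417] 0.11356495938448621
(array([-1.051 ,  1.1133, -0.1003]), np.float64(0.4127))
```

play_rows(
  commands=[
    [[-0.3,-0.12,0.14,-0.11,0.07],[-0.3,-0.24,0.29,-0.11,0.14],[-0.3,-0.36,0.44,-0.11,0.21],[-0.3,-0.48,0.59,-0.11,0.28],[-0.3,-0.6,0.74,-0.11,0.35],[-0.3,-0.72,0.89,-0.11,0.41],[-0.3,-0.8,1.0,-0.11,0.41],[-0.3,-0.8,1.0,-0.11,0.41],[-0.3,-0.8,1.0,-0.11,0.41]],
  ],
)

```text
clock: 6.83
tcp_pos: [0.4759, -0.1949, 0.2172]
orientation: [-3.124, 0.334, 0.003]
contact_force: [0.5, -0.2, -0.7]
grip_width: 0.0554
gripper_force: 0.0
```

```bash
python3 - <<'E'
from h import *
o=get_obs();print(o["tcp_pos"].round(4))
f=viewer.grab_frame("wrist")
np.savez("w4.npz",**{k:v for k,v in f.items()},pos=o["tcp_pos"],ori=o["orientation"])
for t,z in(("blue_driver_mid",.097),("red_driver_mid",.1),("rack",.072)):
    for s,b,c in cen(f,t): print(t,s,b,c,atz(f,*c,z,o).round(4))
b=viewer.trace(f,"blue_driver_mid")[0]["rect"];x0,y0=max(0,int(b[0])-70),max(0,int(b[1])-55);print(x0,y0)
save(f,"w4c.png",(x0,y0,x0+200,y0+150),4)
E
```

```text
[ 0.4759 -0.1949  0.2172]
blue_driver_mid 0.78 [346, 208, 371, 240] [358.3 226.1] [ 0.4701 -0.2232  0.097 ]
red_driver_mid 0.59 [496, 212, 562, 254] [529.  232.5] [ 0.442  -0.3362  0.1   ]
rack 0.71 [311, 159, 549, 246] [423.7 206.9] [ 0.4667 -0.2742  0.072 ]
rack 0.15 [3, 331, 107, 407] [ 60.3 362.4] [0.3971 0.0445 0.072 ]
275 153
```

View pics/w4c.png

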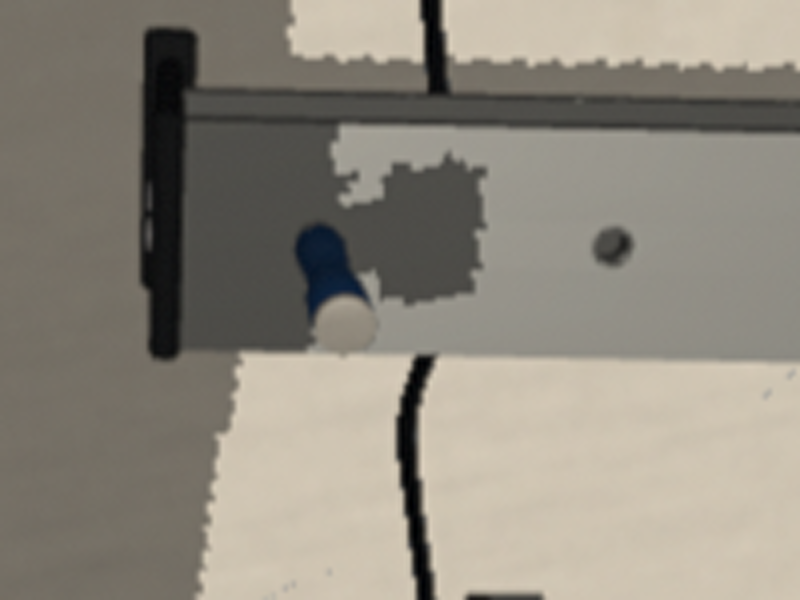

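```bash
python3 - <<'E'
from h import *
f=dict(np.load("w4.npz"));o={"tcp_pos":f["pos"],"orientation":f["ori"]}
t=atz(f,361.5,233.75,.122,o);b=atz(f,354.9,213.2,.073,o);m=atz(f,428.25,214.5,.072,o);print(t,b,m,np.linalg.norm(m-b))
e=[atz(f,275+u/4,153+v/4,.072,o) for u,v in((190,121),(800,130))];y=(e[0]-e[1])[:2];y/=np.linalg.norm(y);print(y,m[:2]+.055*y)
e=[atz(f,275+u/4,153+v/4,.072,o) for u,v in((190,350),(800,360))];y=(e[0]-e[1])[:2];y/=np.linalg.norm(y);print(y,m[:2]+.055*y)
for z in(.15,.088):print(go([*((t+b)[:2]/2),z],y))
E
```

```text
[ 0.47257441 -0.22326796  0.122     ] [ 0.47300321 -0.22343817  0.073     ] [ 0.46021215 -0.2767393   0.072     ] 0.05482354516547204
[0.22549529 0.97424426] [ 0.47261439 -0.22315587]
[0.22770604 0.97372992] [ 0.47273598 -0.22318415]
(array([0.01  , 0.1566, 0.339 ]), np.float64(0.0143))
(array([0.0102, 0.1568, 0.649 ]), np.float64(0.0143))
```

play_rows(
  commands=[
    [[0.2,0.01,0.157,0,0.014],[0.2,0.01,0.157,0.15,0.014],[0.2,0.01,0.157,0.3,0.014],[0.2,0.01,0.157,0.4,0.014],[0.2,0.01,0.157,0.5,0.014],[0.2,0.01,0.157,0.6,0.014],[0.2,0.01,0.157,0.65,0.014],[0.2,0.01,0.157,0.65,0.014],[0.2,0.01,0.157,0.65,0.014]],
  ],
)

```text
clock: 7.83
tcp_pos: [0.4725, -0.2247, 0.0882]
orientation: [-3.12, 0.363, 0.001]
contact_force: [0.4, -0.2, -0.1]
grip_width: 0.0339
gripper_force: 0.0
```

play_rows(
  commands=[
    [[1,0,0,0,0],[1,0,0,0,0],[1,0,0,0,0],[1,0,0,0,0],[1,0,0,0,0],[1,0,0,0,0],[1,0,0,0,0],[1,0,0,0,0]],
  ],
  grip_force=60,
)

```text
clock: 8.5
tcp_pos: [0.4736, -0.2242, 0.0892]
orientation: [-3.12, 0.363, -0.004]
contact_force: [0.8, 6.4, 5.4]
grip_width: 0.0089
gripper_force: 59.1
```

play_rows(
  commands=[
    [[1,0,0,-0.04,0],[1,0,0,-0.12,0],[1,0,0,-0.22,0],[1,0,0,-0.34,0],[1,0,0,-0.46,0],[1,0,0,-0.58,0],[1,0,0,-0.65,0],[1,0,0,-0.65,0],[1,0,0,-0.65,0]],
  ],
)

```text
clock: 9.25
tcp_pos: [0.4724, -0.2259, 0.2188]
orientation: [3.119, -0.365, 0.003]
contact_force: [-0.6, 0.2, -0.9]
grip_width: 0.0085
gripper_force: 58.5
```

```bash
python3 - <<'E'
from h import *
o=get_obs();print(o["tcp_pos"].round(4),o["grip_width"],o["contact_force"])
f=viewer.grab_frame("wrist");save(f,"w5.png")
print(cen(f,"blue_driver_mid"),f["hand_eye"][:3,3])
print(go([.5355,.0602,.18],[-.416,.909]),go([.5355,.0602,.18]))
E
```

```text
[ 0.4724 -0.2259  0.2188] 0.008456217600564133 [-0.5970107   0.19098262 -0.90649431]
[(0.73, [303, 257, 335, 378], array([318.1, 332.2]))] [ 0.07807247  0.00165145 -0.14323517]
(array([-0.0172, -1.4628,  0.1855]), np.float64(-0.4214)) (array([-0.0172, -1.4628,  0.1855]), 0)
```

View pics/w5.png

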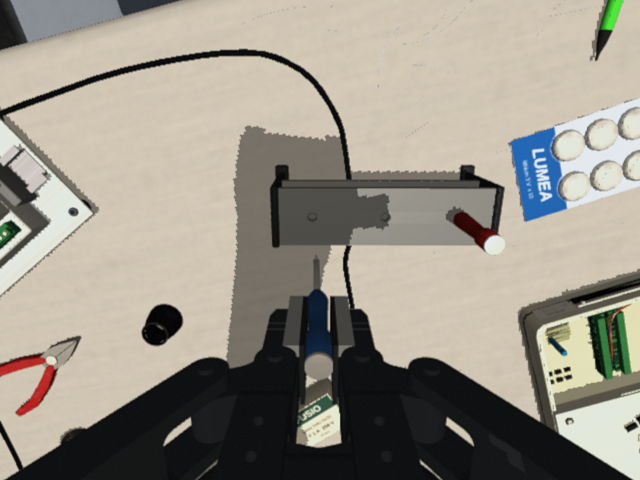

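play_rows(
  commands=[
    [[1,0,-0.1,0,0],[1,0,-0.25,0,0],[1,0,-0.4,0,0],[1,0,-0.55,0,0],[1,-0.01,-0.7,0.05,0],[1,-0.01,-0.85,0.1,0],[1,-0.01,-1.0,0.15,0]],
  ],
)

```text
clock: 9.93
tcp_pos: [0.5156, -0.0289, 0.1865]
orientation: [3.12, -0.364, -0.003]
contact_force: [0.2, -0.9, -0.0]
grip_width: 0.0088
gripper_force: 58.5
```

play_rows(
  commands=[
    [[1,0,-0.12,0.03,0],[1,0,-0.24,0.03,0],[1,-0.01,-0.36,0.03,0],[1,-0.01,-0.42,0.03,0],[1,-0.01,-0.42,0.03,0],[1,-0.01,-0.42,0.03,0],[1,-0.01,-0.42,0.03,0]],
  ],
)

```text
clock: 10.52
tcp_pos: [0.5333, 0.0501, 0.1816]
orientation: [3.119, -0.367, -0.001]
contact_force: [0.1, -0.5, -0.8]
grip_width: 0.0091
gripper_force: 58.5
```

```bash
python3 - <<'E'
from h import *
o=get_obs();print(o["tcp_pos"].round(4))
f=viewer.grab_frame("wrist")
k=240/np.tan(np.radians(f["fovy"])/2)
he=f["hand_eye"]
def pt(u,v,z):
    d=he[:3,:3]@np.array([(u-f["cx"])/k,-(v-f["cy"])/k,-1]);c=he[:3,3];return c+d*(z-c[2])/d[2]
print("tip tool xy from w5",pt(316,257,.064))
q=np.linalg.inv(he)@[0,0,.064,1];print("expected tip px",f["cx"]-k*q[0]/q[2],f["cy"]+k*q[1]/q[2])
for t in("reset_button","cover_rib","blue_driver_mid"):print(t,cen(f,t))
save(f,"w6c.png",(220,170,420,320),4)
print(go([.5355,.0602,.16]))
E
```

```text
[0.5333 0.0501 0.1816]
tip tool xy from w5 [-0.00077719  0.00017848  0.064     ]
expected tip px 315.675603511796 255.68771564536056
reset_button [(0.41, [295, 227, 306, 232], array([300.5, 227.3]))]
cover_rib [(0.58, [219, 234, 292, 296], array([255.4, 266.1]))]
blue_driver_mid [(0.81, [303, 259, 334, 376], array([318.1, 333.1]))]
(array([-0.0021, -0.0487,  0.1106]), 0)
```

View pics/w6c.png

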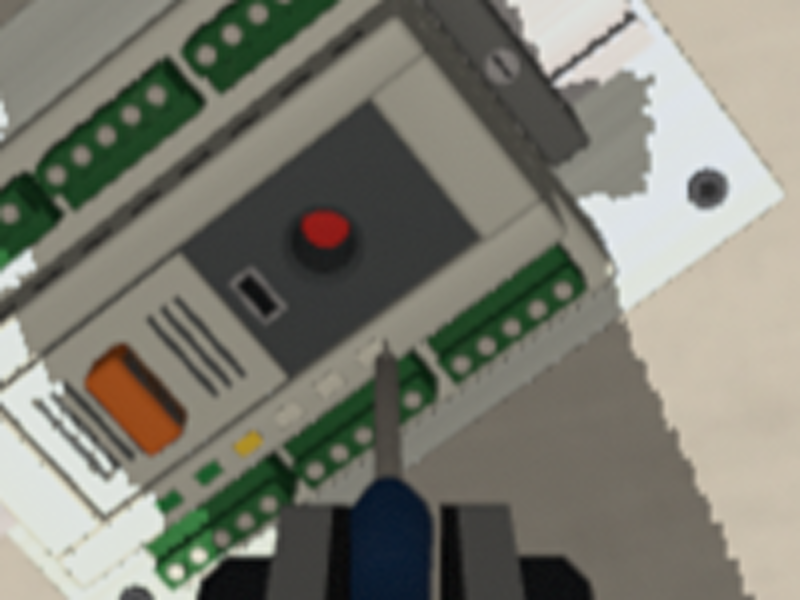

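```bash
python3 - <<'E'
from h import *
o=get_obs();f=viewer.grab_frame("wrist")
h=atz(f,301,230.2,.068,o);print(h)
for p in(h[:2],(h[:2]+[.5355,.0602])/2):print(go([*p,.147]))
E
```

```text
[0.53550297 0.06069853 0.068     ]
(array([-0.0027, -0.0495,  0.1759]), 0)
(array([-0.0024, -0.0483,  0.1759]), 0)
```

play_rows(
  commands=[
    [[1,0,-0.03,0,0],[1,0,-0.049,0.05,0],[1,0,-0.049,0.12,0],[1,0,-0.049,0.17,0],[1,0,-0.049,0.17,0],[1,0,-0.049,0.17,0],[1,0,-0.049,0.17,0]],
  ],
)

```text
clock: 11.35
tcp_pos: [0.5363, 0.0617, 0.1483]
orientation: [-3.12, 0.364, -0.0]
contact_force: [0.5, 0.1, 0.4]
grip_width: 0.0087
gripper_force: 58.5
```

```bash
python3 - <<'E'
from h import *
o=get_obs();print(o["tcp_pos"].round(4),o["contact_force"])
f=viewer.grab_frame("wrist")
save(f,"w7c.png",(250,200,370,290),6)
print(go([.5355,.0604,.13]))
E
```

```text
[0.5363 0.0617 0.1483] [0.51401225 0.08460419 0.39465666]
(array([-0.003 ,  0.0075,  0.0926]), 0)
```

View pics/w7c.png

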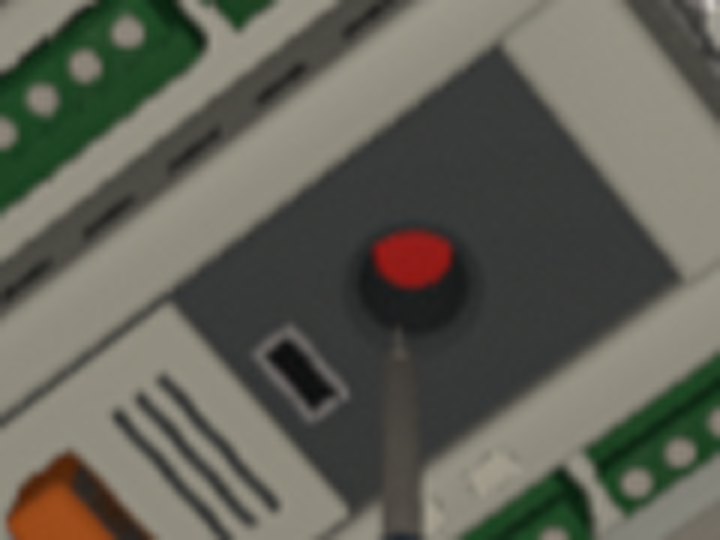

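play_rows(
  commands=[
    [[1,-0.002,0.0075,0,0],[1,-0.002,0.0075,0.02,0],[1,-0.002,0.0075,0.05,0],[1,-0.002,0.0075,0.08,0],[1,-0.002,0.0075,0.11,0],[1,-0.002,0.0075,0.125,0],[1,-0.002,0.0075,0.125,0],[1,-0.002,0.0075,0.125,0]],
  ],
)

```text
clock: 12.07
tcp_pos: [0.5351, 0.0602, 0.1227]
orientation: [3.12, -0.364, -0.001]
contact_force: [0.7, 0.1, 0.0]
grip_width: 0.0092
gripper_force: 58.5
```

Tip is in the hole with no contact. Press in steps.

play_rows(
  commands=[
    [[1,0,0,0.01,0],[1,0,0,0.02,0],[1,0,0,0.025,0],[1,0,0,0.025,0],[1,0,0,0.025,0]],
  ],
)

```text
clock: 12.48
tcp_pos: [0.5356, 0.0603, 0.1184]
orientation: [-3.12, 0.364, -0.001]
contact_force: [-1.1, 0.7, 1.5]
grip_width: 0.0089
gripper_force: 58.7
```

play_rows(
  commands=[
    [[1,0,0,0.006,0],[1,0,0,0.012,0],[1,0,0,0.015,0],[1,0,0,0.015,0],[1,0,0,0.015,0]],
  ],
)

```text
clock: 12.9
tcp_pos: [0.5356, 0.0604, 0.1153]
orientation: [-3.12, 0.364, -0.001]
contact_force: [-0.0, -0.0, 3.3]
grip_width: 0.0085
gripper_force: 58.8
```

play_rows(
  commands=[
    [[1,0,0,0.003,0],[1,0,0,0.006,0],[1,0,0,0.006,0],[1,0,0,0.006,0]],
  ],
)

```text
clock: 13.23
tcp_pos: [0.5358, 0.0603, 0.1144]
orientation: [-3.12, 0.364, -0.002]
contact_force: [1.3, 0.3, 7.0]
grip_width: 0.0088
gripper_force: 59.6
```

play_rows(
  commands=[
    [[1,0,0,0.003,0],[1,0,0,0.003,0],[1,0,0,0.003,0],[1,0,0,0.003,0]],
  ],
)

```text
clock: 13.57
tcp_pos: [0.5359, 0.0604, 0.1141]
orientation: [-3.12, 0.364, -0.002]
contact_force: [-0.9, -0.0, 9.5]
grip_width: 0.009
gripper_force: 59.9
```

```bash
python3 - <<'E'
from h import *
o=get_obs();print(o["tcp_pos"].round(4),o["contact_force"])
f=viewer.grab_frame("wrist");save(f,"w8c.png",(200,150,440,330),3.3)
E
```

```text
[0.5359 0.0604 0.1141] [-0.89427969 -0.01573212  9.52903455]
```

View pics/w8c.png

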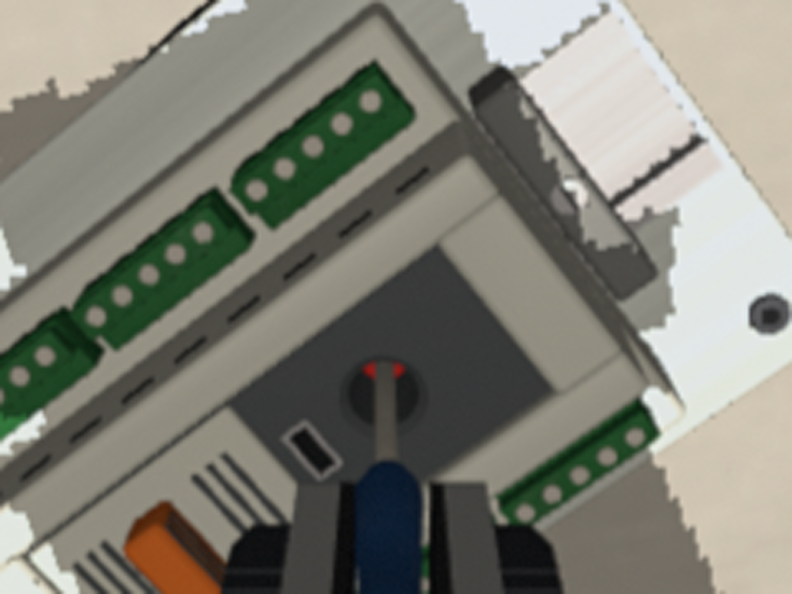

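The shaft is centred in the hole at about (385,390) in the crop. The button is down at the hard stop with about 9.5 N, and the cover is open.

```bash
python3 -c "
from bench import r
print(r.hand_in())"
```

```text
the job is handed in; nothing more can be done
None
```

I slid the cover open to its stop, and the blue screwdriver is still gripped and holding the red button down at its hard stop with about 9.5 N; I handed the job in at about 14 s, but no verdict came back.

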